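Close up the rig slot of an animation set floor with the stylus

TASK

Take the stylus from its stand, put its tip down into the slot of the miniature plank floor, in the empty stretch at the slot's open end, and run it slowly along the slot (about 2 cm a second) in one pass without lifting it out, sliding the two filler strips ahead of it until they butt together against the closed end. Do not force them once they are home, keep the fingers off them, put the stylus back upright in its stand, and leave the set furniture where it is.

Things in the scene. Friction and masses are not known exactly. Their poses are not given: they have to be found in the camera images.
- set_floor: Miniature stage floor fixed to the bench: 340 x 210 mm, 30 mm thick, brown planks on plywood. Origin: centre of its underside; x runs along the planks and the slot, z up. One plank line along its middle (y = 0) is a straight slot, 16 mm wide and 12 mm deep, with a flat black bottom (18 mm above the bench) and upright sides; it is open at the floor's -x edge and ends in a solid wall 20 mm short of the +x edge.
- slot_stop (a point): Centre of the slot's closed end wall, level with the plank face (30 mm above the bench). Axes as set_floor: +x points out through the wall, so the slot lies on its -x side.
- slot_mouth (a point): The slot's open end at the floor's edge, on the slot's centre line, level with the plank face; 320 mm from slot_stop. Axes as set_floor.
- strip_a_centre (a point): Centre of the first filler strip, the one nearer the open end: a loose bar of the same brown timber, 70 mm long (its x, along the slot), 14.5 mm wide, 11.5 mm thick, about 11 g, lying in the slot 0.5 mm below flush. At the start 50 to 105 mm of empty slot lies between it and the open end. Butted up, its centre is 105 mm from slot_stop.
- strip_b_centre (a point): Centre of the second filler strip, same size, lying loose in the slot between strip a and the closed end, with empty slot before and behind it. Butted up, its centre is 35 mm from slot_stop.
- stylus_grip (a point): Grip point on the straight round handle of the stylus. The stylus is 168 mm long, 90 g, and stands upright: a plain steel rod 8 mm thick and 80 mm long below, then a brass collar 26 mm across and 8 mm high, then a dark wooden handle 20 mm thick and 80 mm long. This point lies on the axis, 134 mm above the tip's end and 34 mm below the top.
- stylus_tip (a point): Centre of the flat lower end of the stylus' steel rod, on its axis; the stylus' z points from here to the handle.
- stand_slot (a point): Pale wooden tool stand fixed to the bench, 85 x 90 mm. Its top plate (14 mm thick, top face 90 mm above the bench) has a slot 16 mm wide in which the rod of the stylus hangs, collar resting on the plate, tip 10 mm above the bench. This point is where the stylus axis belongs, level with the top face. The slot runs along its x: open at the edge 29 mm towards -x, walled 26 mm towards +x.
- bed: Loose miniature iron bed, 100 x 50 x 60 mm, on the set floor; origin centre of its underside. Bystander.
- pumpkin: Loose small pumpkin, 44 mm across and 40 mm high, on the set floor; origin centre of its underside. Bystander.
- wardrobe: Loose dark miniature wardrobe with a heart-shaped top, 56 x 118 x 163 mm, standing on the bench; origin centre of its underside. Bystander.
Mind the look-alikes: they are no part of the job. Leave any pink look-alike of the part that bears strip_a_centre alone. What is shaped like the part that bears stand_slot but yellow is not meant.

How it is judged:
By the outcome, as a careful person would: the job done as asked, in the order asked, and still so for the second after the job is handed in, with the robot touching nothing.
It also fails if it takes over 64 s, if anything falls off the work surface, if the arm or the gripper's body presses on something with over 40 N, if the wrist force passes 120 N, or if a joint passes its speed limit or range.

ROBOT

A 6-joint arm with a two-finger parallel gripper is mounted at the origin on the work surface. World frame = base frame: x ahead of the robot, y to its left, z up, the work surface at z = 0. Lengths are in mm, angles in rad, forces in N, time in s.
With the tool pointing down it reaches from about 350 to 875 mm from the base axis. Payload 4.2 kg.
Tool frame: the origin (TCP) lies midway between the tips of the shut fingers; the grasp point (between the pads) lies 19 mm behind it (arm.tcp_to_grasp is the distance from the TCP to the grasp point, in mm); z points along the fingers, y is the line along which they close (so a half turn about z gives the same grasp; the last joint's range is limited). The gripper opens to 85 mm and grips with 20 to 120 N. Pads are 22 mm wide; open, the fingers measure 114 mm over their backs; the gripper's body (76 mm by 85 mm) begins 54 mm behind the grasp point. The pads swing forward as they close: fully open they stand 13 mm farther back than shut.
Start: joints at [-0.864, 0.385, 0.008, 0, -1.194, -0.259], TCP at [270.626, -563.348, 231.312] pointing down, gripper open.
Joint ranges: [-3.14, 3.14], [-1.21, 2.06], [-1.07, 1.41], [-3.16, 2.05], [-2.99, -0.16], [-3.1, 3.1]. Speed limits (rad/s): [2.79, 2.79, 3.14, 3.14, 3.14, 3.14].

INTERFACE

Orientations are given as a unit quaternion [x, y, z, w].
In Python, from bench import arm gives the robot as it stands.
- The arm moves only by the tool arm_command, never from a script. Its argument "rows" is a list of rows, each a list of 2 entries, a list of its own where there are three numbers: the shift along the tool's x, y, z as a fraction of full scale, then the turn, a rotation vector about the tool's x, y, z as a fraction of full scale. In form: [[[x, y, z], [wx, wy, wz]], ...]. A call has 1 to 5 rows; each row is the pose to reach, as a shift and turn from the pose commanded when the call began, along the tool's axes at that moment, turning the shorter way round; what a row does not reach only later rows make up. Full scale, the value 1, is 0.25 m for a shift and 180 degrees for a turn. A row lasts 1/10 s, in which the tool goes at most 50 mm and 8.59 degrees, less where a joint would pass 70% of its speed; a pose out of reach is approached as far as the arm can. A call with a number of a shift or a turn outside -1 to 1 is refused whole. A call with a gripper value outside its range is refused whole. "grip" is the opening, from 0 (shut) to 1 (fully open), set as the call begins (left out, the last holds). The fingers move at their own pace and stop on an object; the grip force is fixed at half the most. Time passes only in rows, so rows that repeat a pose let the fingers close. It gives the time, the measured TCP pose, the force, the opening and the grip force at its end, in the units of the state.
- arm.read_state(): the state, without advancing time (a new reading comes with each control period).
- arm.get_image(name): name is "scene" or "side" or "wrist"; returns (picture, depth): 420x560x3 uint8, blue, green, red; 420x560 float32, mm along the optical axis (not along the pixel's ray), 0 where there is no reading.
- arm.camera_info(name): a dict with "fx", "fy", "cx", "cy" (pixels), "extrinsics" (4x4, takes a point from camera to world coordinates). Camera axes: x right, y down, z forward; pixel columns grow to the right and rows downward; lengths in mm; the calibration is good to about 2 mm. A picture is of the moment at which its call begins: read the wrist's pose just before it. camera_info takes no time and is no camera call; for the wrist camera it gives the pose at the moment of the call.
- arm.job_done(): hands the job in; it is judged then, once.
Trained networks look in the newest picture that a camera, given by its name, has taken for a name from the list of things; names that differ only in an ending like _2 or _b are one class to them, and where a whole thing is asked for, a point or a joint stands for the part that bears it (a point fixed in the world has none). Each returns a list of dicts, best first, with "score" (0 to 1); they miss things now and then, are a little off and sometimes report something else, mostly with a low value. They report only what shows in the picture. A call takes as long as a camera call. They do not tell look-alikes from the thing itself.
- arm.spot_in(camera, query): "position" ([column, row] in pixels, amid what is visible of it).
The state is a dict: "clock": time; "joints": joint angles; "joint_vel": joint speeds; "joint_efforts": joint torques, N m; "position": TCP position; "ee_rot": TCP orientation; "contact_force": force on the tool from outside, world axes, zero at the start; "wrist_torque": the same for the moment, N m; "gripper_width": finger opening in mm; "grasp_force": force on a finger pad.
Only numpy, scipy, OpenCV 4.12 (cv2) and the standard library are available. Lean on these libraries where they do the work, as an engineer would, in place of code of your own. Each camera call takes 0.05 s, during which the arm holds its last target. There are 200 camera calls.

## Working session

There is one attempt and no reset: what is moved stays moved. The work goes in short steps, Python scripts to look and compute and a tool call to move; the robot and the scene stay as the last step left them, time stands still between calls to the robot, and variables do not carry over. Pictures are saved under pics/ and viewed, at most 14 in all, crops included, and the job is handed in when it is done.

Besides the shell and the picture viewer there is one more tool, called after ">>>" in YAML: its name, and indented under it one key for each argument. arm_command: Moves the arm, as the interface text tells. Shift numbers are shares of 0.25 m and turn numbers shares of 180 degrees, none past 1 either way. Its arguments: {"type":"object","properties":{"rows":{"type":"array","items":{"type":"array"}},"grip":{"type":"number"}},"required":["rows"]}

```bash
ls; mkdir -p pics; cat > h.py <<'E'
import numpy as np, cv2
from bench import arm
def grab(n):
    c=arm.camera_info(n); im,d=arm.get_image(n); return im,d,c
def world(c,d,u,v,z=None):
    T=np.array(c["extrinsics"]); r=np.array([(u-c["cx"])/c["fx"],(v-c["cy"])/c["fy"],1.])
    if z is None: k=np.median([x for x in d[int(v)-1:int(v)+2,int(u)-1:int(u)+2].ravel() if x>0] or [0])
    else: k=(z-T[2,3])/(T[:3,:3]@r)[2]
    return T[:3,:3]@(r*k)+T[:3,3]
def proj(c,p):
    T=np.array(c["extrinsics"]); q=T[:3,:3].T@(np.array(p)-T[:3,3]); return c["fx"]*q[0]/q[2]+c["cx"],c["fy"]*q[1]/q[2]+c["cy"]
E
python3 - <<'E'
from h import *
print(arm.read_state())
for n in ["scene","side"]:
    im,d,c=grab(n); cv2.imwrite(f"pics/{n}0.png",im); np.savez(f"{n}0.npz",im=im,d=d)
    print(n,np.round(c["extrinsics"],3).tolist(),c["fx"])
    for q in ["set_floor","slot_stop","slot_mouth","strip_a_centre","strip_b_centre","stylus_grip","stylus_tip","stand_slot","bed","pumpkin","wardrobe"]:
        print(q,[(np.round(r["position"]).tolist(),round(r["score"],2),np.round(world(c,d,*r["position"])).tolist()) for r in arm.spot_in(n,q)[:3]])
E
```

```text
pics
{'clock': 0.0, 'joints': array([-8.64412976e-01,  3.85573313e-01,  6.61965341e-03, -5.23849070e-04,
       -1.19399710e+00, -2.58616338e-01]), 'joint_vel': array([-0.00097272,  0.00083339, -0.00141929,  0.00068584, -0.00046738,
       -0.00162206]), 'joint_efforts': array([-3.28296255e-04, -3.92293954e+01,  1.88409698e+01,  4.18645307e+00,
       -4.55265123e-03, -9.74101397e-06]), 'position': array([ 270.372903  , -562.83925072,  230.2053669 ]), 'ee_rot': array([-2.21923511e-01,  9.75063452e-01,  1.06719825e-03, -2.84170458e-04]), 'contact_force': array([ 0.0636359 , -0.60415936,  0.05201902]), 'wrist_torque': array([ 0.03517897,  0.00596804, -0.04564937]), 'grasp_force': 0.0, 'gripper_width': 85.8342529441844}
scene [[-0.28, 0.793, -0.541, 1018.486], [0.96, 0.222, -0.171, 175.12], [-0.016, -0.567, -0.824, 925.988], [0.0, 0.0, 0.0, 1.0]] 472.88365973969474
set_floor [([253.0, 272.0], 0.91, [600.0, -7.0, 30.0])]
slot_stop [([250.0, 271.0], 0.92, [599.0, -14.0, 31.0])]
slot_mouth [([250.0, 271.0], 0.65, [599.0, -13.0, 31.0])]
strip_a_centre [([220.0, 263.0], 0.72, [598.0, -80.0, 
[... 994 characters left out ...]
259.0, 240.0], 0.94, [558.0, 28.0, 29.0]), ([258.0, 206.0], 0.73, [595.0, -92.0, 30.0])]
slot_mouth [([261.0, 238.0], 0.72, [555.0, 22.0, 28.0])]
strip_a_centre [([264.0, 174.0], 0.57, [625.0, -267.0, 0.0])]
strip_b_centre [([268.0, 246.0], 0.48, [532.0, 41.0, 28.0])]
stylus_grip [([261.0, 338.0], 0.85, [459.0, 358.0, 147.0])]
stylus_tip [([263.0, 338.0], 0.86, [456.0, 357.0, 149.0])]
stand_slot [([268.0, 365.0], 0.8, [442.0, 377.0, 89.0]), ([348.0, 336.0], 0.58, [303.0, 284.0, 88.0])]
bed [([293.0, 240.0], 0.63, [467.0, 35.0, 59.0]), ([261.0, 338.0], 0.23, [459.0, 359.0, 152.0])]
pumpkin [([278.0, 202.0], 0.62, [537.0, -91.0, 60.0])]
wardrobe [([309.0, 140.0], 0.77, [488.0, -285.0, 138.0])]
```

```bash
python3 - <<'E'
import cv2,numpy as np
a=cv2.imread("pics/scene0.png");b=cv2.imread("pics/side0.png")
cv2.imwrite("pics/s1.png",cv2.resize(a[140:360,100:500],None,fx=2,fy=2,interpolation=2))
cv2.imwrite("pics/s2.png",cv2.resize(b[130:420,140:440],None,fx=2,fy=2,interpolation=2))
E
```

```text
(no output)
```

View pics/s1.png

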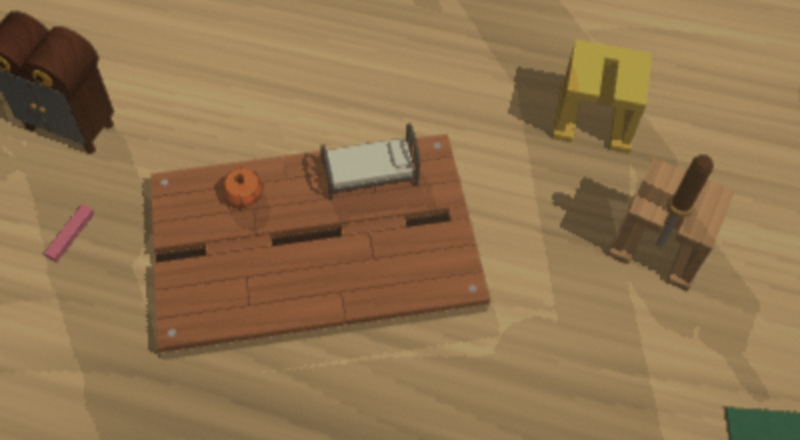

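View pics/s2.png

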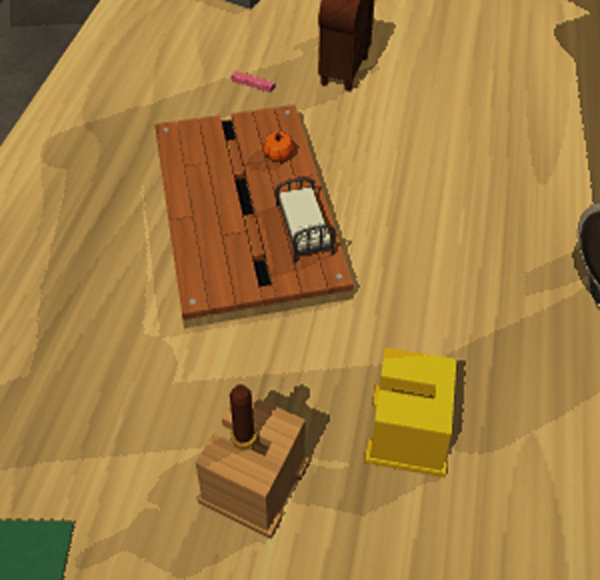

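The scene shows the floor slot: open end (mouth) near full-frame pixel (178,267), closed end near (325,247), strips at (220,263) and (285,253). The stylus is in the wooden stand at (445,225). The yellow stand and the pink bar are the decoys. Next I'll get metric fits from the depth.

```bash
cat > fit.py <<'E'
from h import *
def cloud(n):
    z=np.load(f"{n}0.npz");d=z["d"];im=z["im"];c=arm.camera_info(n);T=np.array(c["extrinsics"])
    v,u=np.mgrid[:420,:560]; P=np.stack([(u-c["cx"])/c["fx"]*d,(v-c["cy"])/c["fy"]*d,d],-1)@T[:3,:3].T+T[:3,3]
    P[d==0]=np.nan
    return P,im,c
def rect(Q): 
    r=cv2.minAreaRect(Q.astype(np.float32)); return np.round(r[0],1),np.round(r[1],1),round(r[2],2)
for n in ["scene","side"]:
    P,im,c=cloud(n);X,Y,Z=P[...,0],P[...,1],P[...,2]
    f=(abs(Z-30)<4)&(abs(X-570)<160)&(abs(Y)<210)
    k,l=cv2.connectedComponents(cv2.erode(f.astype(np.uint8),np.ones((2,2))))
    L=np.argmax(np.bincount(l[l>0])); 
    print(n,"floor",rect(P[l==L][:,:2]),np.median(Z[l==L]))
    s=f.copy(); dark=(im.max(2)<45)&(Z<27)&(Z>5)&(abs(X-570)<100)&(abs(Y)<175)
    k,l,st,ce=cv2.connectedComponentsWithStats(dark.astype(np.uint8))
    for i in range(1,k):
        if st[i,4]>20: Q=P[l==i]; print(" dark",st[i],Q.mean(0).round(1),rect(Q[:,:2]))
    t=(abs(Z-90)<4)&(abs(X-450)<90)&(abs(Y-360)<75); print(" stand",rect(P[t][:,:2]),np.median(Z[t]))
    for lo,hi in [(105,125),(125,145),(145,165),(165,185)]:
        h=(Z>lo)&(Z<hi)&(abs(X-450)<90)&(abs(Y-360)<75);Q=P[h]; print(" handle",lo,Q.mean(0).round(1),np.ptp(Q[:,:2],axis=0).round(1),h.sum())
    b=(Z>34)&(Z<120)&(abs(X-560)<120)&(abs(Y)<160)
    k,l,st,ce=cv2.connectedComponentsWithStats(b.astype(np.uint8))
    for i in range(1,k):
        if st[i,4]>60: Q=P[l==i]; print(" bystander",Q.mean(0).round(1),Q.min(0).round(),Q.max(0).round())
E
python3 fit.py
```

```text
scene floor (array([563.3, -10. ]), array([208.8, 337.9]), 24.74) 31.071495178880582
 stand (array([455.1, 352.1]), array([86.2, 79.4]), 77.01) 91.14425882087664
 handle 105 [470.4 348.1 115.2] [14.3 19.5] 63
 handle 125 [470.1 347.9 134.8] [14.6 19. ] 63
 handle 145 [470.2 347.8 155.2] [17.6 20. ] 75
 handle 165 [467.  349.  174.6] [16.5 19.2] 99
 bystander [479.1  30.7  61.2] [440. -28.  35.] [521.  83.  94.]
 bystander [542.6 -95.7  57.2] [ 504. -129.   34.] [560. -77.  73.]
side floor (array([560.1, -11.8]), array([205.9, 342.3]), 24.77) 30.20495787797597
 dark [251 191   7   9  42] [ 622.6 -145.1   19. ] (array([ 623.1, -145.9]), array([13. , 38.1]), 25.78)
 dark [258 219   9  18  91] [566.6 -23.8  18.7] (array([567.1, -24.9]), array([13.5, 64.7]), 24.84)
 dark [267 260   9  13  71] [510.9  97.1  18.7] (array([510.8,  96.9]), array([14.5, 39.9]), 26.87)
 stand (array([454.9, 350.5]), array([87.8, 76. ]), 76.49) 90.13540181194867
 handle 105 [460.  355.5 115. ] [18.6 11.4] 49
 handle 125 [460.5 355.8 134.3] [17.9 12.8] 58
 handle 145 [460.4 356.1 155.1] [19.4  9.9] 59
 handle 165 [461.9 351.7 173.9] [18.1 17.3] 103
 bystander [535.3 -92.3  55. ] [ 516. -118.   34.] [565. -77.  73.]
 bystander [474.1  32.   60.7] [440. -32.  34.] [516.  84.  93.]
```

>>> arm_command:
  rows:
    - [[-0.11,0.15,-0.02],[0,0,0]]
    - [[-0.22,0.29,-0.04],[0,0,0]]
    - [[-0.33,0.44,-0.06],[0,0,0]]
    - [[-0.45,0.59,-0.08],[0,0,0]]
    - [[-0.57,0.74,-0.1],[0,0,0]]
  grip: 1

```text
clock: 1.7
position: [319.0, -333.3, 256.6]
ee_rot: [-0.222, 0.975, -0.0, 0.0]
contact_force: [1.2, 0.2, 0.5]
gripper_width: 85.4
grasp_force: 0.0
```

>>> arm_command:
  rows:
    - [[-0.11,0.15,-0.02],[0,0,0]]
    - [[-0.22,0.29,-0.04],[0,0,0]]
    - [[-0.33,0.44,-0.06],[0,0,0]]
    - [[-0.45,0.59,-0.08],[0,0,0]]
    - [[-0.57,0.74,-0.1],[0,0,0]]

```text
clock: 2.2
position: [367.2, -104.7, 282.0]
ee_rot: [-0.222, 0.975, -0.0, 0.001]
contact_force: [1.0, 0.4, 0.5]
gripper_width: 85.5
grasp_force: 0.0
```

>>> arm_command:
  rows:
    - [[-0.11,0.15,-0.02],[0,0,0]]
    - [[-0.22,0.29,-0.04],[0,0,0]]
    - [[-0.33,0.44,-0.06],[0,0,0]]
    - [[-0.45,0.59,-0.08],[0,0,0]]
    - [[-0.57,0.74,-0.1],[0,0,0]]

```text
clock: 2.7
position: [415.5, 124.1, 307.1]
ee_rot: [-0.222, 0.975, 0.0, 0.001]
contact_force: [1.7, 0.2, 0.2]
gripper_width: 85.2
grasp_force: 0.0
```

>>> arm_command:
  rows:
    - [[-0.11,0.15,0],[0,0,0]]
    - [[-0.22,0.29,0],[0,0,0]]
    - [[-0.33,0.44,0],[0,0,0]]
    - [[-0.45,0.59,0],[0,0,0]]
    - [[-0.5,0.67,0],[0,0,0]]

```text
clock: 3.2
position: [456.2, 330.5, 305.5]
ee_rot: [-0.223, 0.975, -0.0, -0.0]
contact_force: [-0.3, -0.2, -0.9]
gripper_width: 85.3
grasp_force: 0.0
```

```bash
python3 - <<'E'
from h import *
s=arm.read_state();print(s["clock"],s["position"],s["ee_rot"],s["joints"],s["contact_force"])
im,d,c=grab("wrist");cv2.imwrite("pics/w1.png",im);np.savez("wrist0.npz",im=im,d=d,E=c["extrinsics"])
print(np.round(c["extrinsics"],2).tolist(),c["fx"])
for q in ["stylus_grip","stand_slot"]: print(q,[(np.round(r["position"]).tolist(),round(r["score"],2),np.round(world(c,d,*r["position"])).tolist()) for r in arm.spot_in("wrist",q)[:3]])
T=np.array(c["extrinsics"]);v,u=np.mgrid[:420,:560]; P=np.stack([(u-c["cx"])/c["fx"]*d,(v-c["cy"])/c["fy"]*d,d],-1)@T[:3,:3].T+T[:3,3]
P[d==0]=np.nan;X,Y,Z=P[...,0],P[...,1],P[...,2]
r=(abs(X-450)<90)&(abs(Y-360)<75)
for lo,hi in [(86,94),(95,102),(110,130),(130,150),(150,170),(174,182)]:
    Q=P[r&(Z>lo)&(Z<hi)]
    if len(Q)>5: b=cv2.minAreaRect(Q[:,:2].astype(np.float32));print(lo,len(Q),Q.mean(0).round(1),Q.min(0).round(1),Q.max(0).round(1),np.round(b[0],1),np.round(b[1],1),round(b[2],1))
E
```

```text
3.2 [456.24986113 330.45004101 305.47166263] [-2.22917286e-01  9.74837354e-01 -8.04846742e-05 -9.66327709e-05] [ 9.14442971e-01  2.36191335e-01 -1.94155574e-02  1.25838877e-06
 -1.31544095e+00 -2.03562753e+00] [-0.31104781 -0.20875153 -0.89515394]
[[-0.43, 0.85, 0.28, 383.49], [0.9, 0.41, 0.14, 295.23], [0.0, 0.32, -0.95, 447.68], [0.0, 0.0, 0.0, 1.0]] 343.25680962999866
stylus_grip [([300.0, 199.0], 0.65, [455.0, 346.0, 165.0])]
stand_slot [([300.0, 172.0], 0.97, [463.0, 358.0, 2.0]), ([293.0, 20.0], 0.57, [322.0, 276.0, 90.0])]
86 4237 [449.4 348.7  89.8] [409.5 300.7  86. ] [500.8 401.3  94. ] [455.7 350.9] [86.4 75.2] 77.0
95 144 [458.5 345.6  97.9] [450.8 336.2  95.1] [474.5 361.2 101.6] [460.4 346.9] [18.  25.2] 37.7
110 95 [456.7 344.8 120.5] [453.4 339.1 110. ] [464.7 356.4 129.9] [457.5 346.3] [ 7.3 18.8] 24.5
130 117 [456.7 344.8 140.5] [453.4 339.  130.1] [465.1 356.5 149.9] [457.7 346.3] [ 7.5 19.2] 25.4
150 149 [457.2 344.6 160.6] [453.2 339.1 150.2] [471.8 356.8 170. ] [461.9 347.6] [16.9 17.7] 82.1
174 273 [462.4 348.5 176.2] [454.9 340.7 174. ] [470.7 356.2 179. ] [462.8 348.5] [15.1 16.1] 11.3
```

View pics/w1.png

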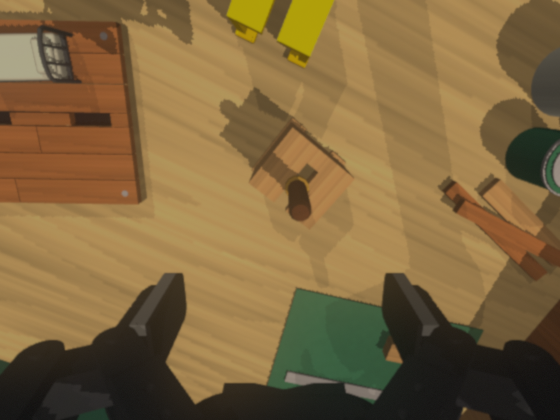

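>>> arm_command:
  rows:
    - [[-0.057,0.055,0],[0,0,0]]
    - [[-0.057,0.055,0.18],[0,0,0]]
    - [[-0.057,0.055,0.36],[0,0,0]]
    - [[-0.057,0.055,0.54],[0,0,0]]
    - [[-0.057,0.055,0.66],[0,0,0]]

```text
clock: 3.85
position: [461.5, 343.3, 138.8]
ee_rot: [-0.221, 0.975, -0.001, -0.002]
contact_force: [0.3, -0.1, -0.4]
gripper_width: 85.7
grasp_force: 0.0
```

>>> arm_command:
  rows:
    - [[0,0,0.03],[0,0,0]]
    - [[0,0,0.06],[0,0,0]]
    - [[0,0,0.06],[0,0,0]]
    - [[0,0,0.06],[0,0,0]]

```text
clock: 4.25
position: [463.6, 346.4, 128.2]
ee_rot: [-0.222, 0.975, 0.001, 0.001]
contact_force: [0.3, 0.1, 0.4]
gripper_width: 85.4
grasp_force: 0.0
```

```bash
python3 - <<'E'
from h import *
s=arm.read_state();print(s["clock"],s["position"],s["ee_rot"],s["contact_force"])
im,d,c=grab("wrist");cv2.imwrite("pics/w2.png",im)
E
```

```text
4.25 [463.56921867 346.41893162 128.22710116] [-0.22210338  0.97502147  0.00099352  0.00149682] [0.31484537 0.14097443 0.3878048 ]
```

View pics/w2.png

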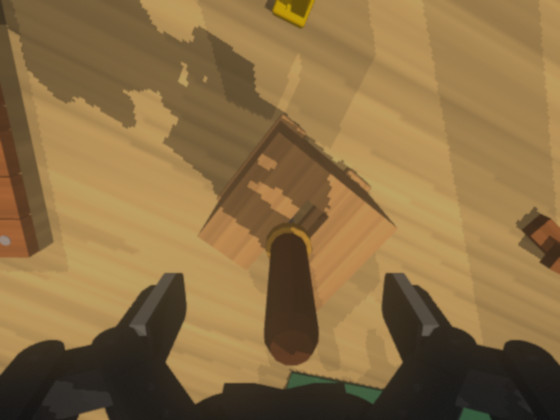

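The handle sits between the pads, at about (290,300) against a finger midpoint of about (284,300). I'll nudge 2 mm, then close.

>>> arm_command:
  rows:
    - [[0,0.008,0.008],[0,0,0]]
    - [[0,0.008,0.008],[0,0,0]]
    - [[0,0.008,0.008],[0,0,0]]

```text
clock: 4.6
position: [461.9, 347.7, 124.7]
ee_rot: [-0.222, 0.975, 0.0, 0.0]
contact_force: [0.8, 0.3, -0.1]
gripper_width: 85.2
grasp_force: 0.0
```

>>> arm_command:
  rows:
    - [[0,0,0],[0,0,0]]
    - [[0,0,0],[0,0,0]]
    - [[0,0,0],[0,0,0]]
    - [[0,0,0],[0,0,0]]
    - [[0,0,0],[0,0,0]]
  grip: 0

```text
clock: 5.1
position: [461.9, 347.6, 124.4]
ee_rot: [-0.222, 0.975, 0.0, 0.0]
contact_force: [-0.4, 1.6, -0.1]
gripper_width: 18.4
grasp_force: 58.4
```

>>> arm_command:
  rows:
    - [[0,0,0],[0,0,0]]
    - [[0,0,0],[0,0,0]]
    - [[0,0,0],[0,0,0]]
    - [[0,0,0],[0,0,0]]
    - [[0,0,0],[0,0,0]]

```text
clock: 5.6
position: [461.9, 347.6, 124.4]
ee_rot: [-0.222, 0.975, 0.0, 0.0]
contact_force: [-0.4, -0.2, 1.2]
gripper_width: 18.4
grasp_force: 58.4
```

>>> arm_command:
  rows:
    - [[0,0,-0.04],[0,0,0]]
    - [[0,0,-0.14],[0,0,0]]
    - [[0,0,-0.26],[0,0,0]]
    - [[0,0,-0.38],[0,0,0]]
    - [[0,0,-0.48],[0,0,0]]

```text
clock: 6.1
position: [462.0, 347.4, 246.6]
ee_rot: [-0.222, 0.975, 0.0, 0.001]
contact_force: [0.6, 0.5, -1.1]
gripper_width: 18.6
grasp_force: 58.5
```

>>> arm_command:
  rows:
    - [[0,-0.08,0],[0,0,0]]
    - [[0.02,-0.2,0],[0,0,0]]
    - [[0.05,-0.36,0],[0,0,0]]
    - [[0.07,-0.52,0],[0,0,0]]
    - [[0.09,-0.69,0],[0,0,0]]

```text
clock: 6.6
position: [516.2, 180.8, 244.9]
ee_rot: [-0.222, 0.975, 0.0, 0.0]
contact_force: [0.5, -0.5, -1.0]
gripper_width: 18.6
grasp_force: 58.6
```

>>> arm_command:
  rows:
    - [[0.02,-0.16,0],[0,0,0]]
    - [[0.04,-0.32,0],[0,0,0]]
    - [[0.06,-0.48,0],[0,0,0]]
    - [[0.08,-0.6,0],[0,0,0]]
    - [[0.09,-0.69,0],[0,0,0]]

```text
clock: 7.1
position: [570.6, 14.9, 244.7]
ee_rot: [-0.221, 0.975, -0.0, -0.0]
contact_force: [0.1, 0.8, -1.2]
gripper_width: 18.9
grasp_force: 58.6
```

>>> arm_command:
  rows:
    - [[0.02,-0.16,0],[0,0,0]]
    - [[0.04,-0.32,0],[0,0,0]]
    - [[0.06,-0.48,0],[0,0,0]]
    - [[0.08,-0.6,0],[0,0,0]]
    - [[0.09,-0.69,0],[0,0,0]]

```text
clock: 7.6
position: [625.0, -150.4, 244.4]
ee_rot: [-0.221, 0.975, 0.0, -0.0]
contact_force: [-0.7, 1.5, -1.2]
gripper_width: 18.6
grasp_force: 58.6
```

>>> arm_command:
  rows:
    - [[0,0,0.1],[0,0,0]]
    - [[0,0,0.2],[0,0,0]]
    - [[0,0,0.3],[0,0,0]]
    - [[0,0,0.32],[0,0,0]]
    - [[0,0,0.32],[0,0,0]]

```text
clock: 8.1
position: [624.7, -148.3, 163.9]
ee_rot: [-0.222, 0.975, 0.0, -0.001]
contact_force: [0.8, 0.1, 0.1]
gripper_width: 18.7
grasp_force: 58.7
```

```bash
python3 - <<'E'
from h import *
s=arm.read_state();p=s["position"];print(s["clock"],p,s["ee_rot"],s["contact_force"],s["gripper_width"])
for n,(u0,v0) in {"scene":(130,190),"side":(210,120),"wrist":(0,0)}.items():
    im,d,c=grab(n);np.savez(f"{n}1.npz",im=im,d=d,E=c["extrinsics"])
    print(n,proj(c,p-[0,0,114.4]))
    if n=="wrist": cv2.imwrite("pics/h_wrist.png",im)
    else:
        cr=cv2.resize(im[v0:v0+100,u0:u0+140],None,fx=5,fy=5,interpolation=2);cv2.imwrite(f"pics/h_{n}.png",cr)
a=cv2.imread("pics/h_scene.png");b=cv2.imread("pics/h_side.png");cv2.imwrite("pics/h.png",cv2.resize(np.vstack([a,b]),(560,800))[:,:])
w=np.hstack([cv2.resize(a,(400,286)),cv2.resize(b,(400,286))]);w2=cv2.resize(cv2.imread("pics/h_wrist.png"),(400,300))
cv2.imwrite("pics/hh.png",np.vstack([w,np.hstack([w2,w2*0])]))
E
```

```text
8.1 [ 624.69974193 -148.33731049  163.89874115] [-2.22075794e-01  9.75028884e-01  5.53343382e-05 -1.00693008e-03] [0.83042215 0.12042759 0.09181726] 18.653412474550162
scene (np.float64(184.19678911187188), np.float64(261.59970400719544))
side (np.float64(252.96762351680792), np.float64(186.2450949407072))
wrist (np.float64(284.5477813803969), np.float64(199.1934007811115))
```

View pics/hh.png

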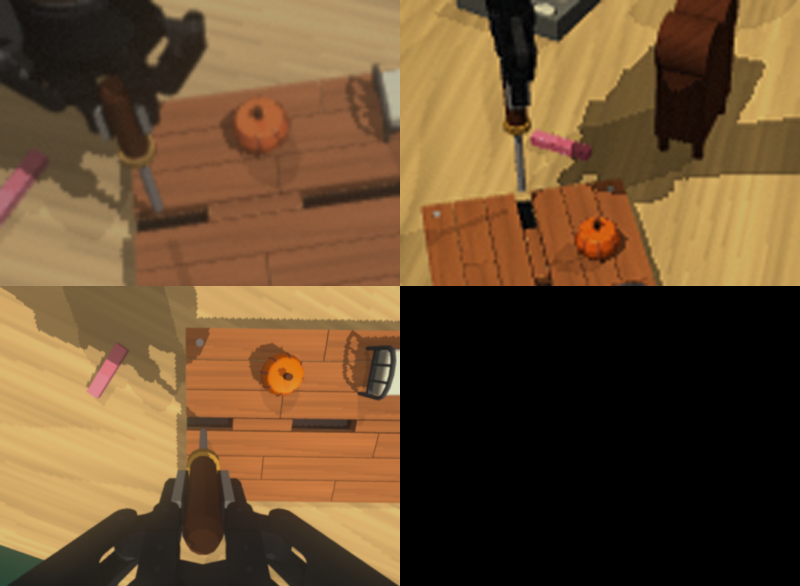

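The wrist view shows the rod tip near (284,203) and the empty slot stretch at columns 262–325, row 192. I'll overlay the model on close crops to get the relative offset.

```bash
cat > ov.py <<'E'
from h import *
def ov(tag,C,u,p,out,sc=7,cent=None):
    n=np.array([-u[1],u[0]])*-1
    tiles=[]
    for nm in ["scene","side","wrist"]:
        z=np.load(f"{nm}{tag}.npz");c=arm.camera_info(nm);c["extrinsics"]=z["E"]
        q=np.array(proj(c,[*(p[:2]),cent or p[2]-114.4])).round().astype(int);w,h=56,42
        x0,y0=q[0]-w//2,q[1]-h//2
        t=cv2.resize(z["im"][y0:y0+h,x0:x0+w],None,fx=sc,fy=sc,interpolation=cv2.INTER_NEAREST)
        def P(X): a=np.array(proj(c,X))-[x0,y0]; return tuple(int(v) for v in (a+.5)*sc)
        for o in (-8,8):
            a=C+n*o; cv2.line(t,P([*(a-170*u),30]),P([*(a+150*u),30]),(0,255,0),1)
        cv2.line(t,P([*(C-n*8-170*u),30]),P([*(C+n*8-170*u),30]),(0,255,0),1)
        r=p[:2]
        for o in (-4,4):
            e=np.array([o,0]) if nm=="side" else n*0+u*o
            cv2.line(t,P([*(r+e),p[2]-114.4]),P([*(r+e),p[2]-70]),(255,255,0),1)
        tiles.append(t)
    cv2.imwrite(out,np.vstack([np.hstack(tiles[:2]),np.hstack([tiles[2],tiles[2]*0])]))
E
python3 - <<'E'
from ov import *
ov("1",np.array([561.7,-11.]),np.array([-.418,.908]),np.array([624.7,-148.3,163.9]),"pics/o1.png")
E
```

```text
(no output)
```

View pics/o1.png

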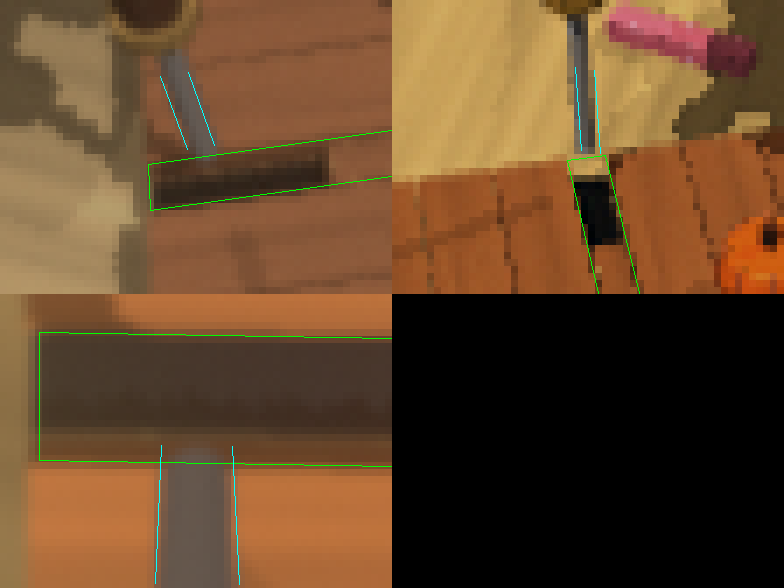

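The slot model fits well, and the stylus sits about 2 mm off the slot line toward +n, so I'll shift by that and lower.

>>> arm_command:
  rows:
    - [[0.009,0,0],[0,0,0]]
    - [[0.009,0,0],[0,0,0]]
    - [[0.009,0,0.03],[0,0,0]]
    - [[0.009,0,0.05],[0,0,0]]
    - [[0.009,0,0.06],[0,0,0]]

```text
clock: 8.75
position: [622.5, -149.1, 148.2]
ee_rot: [-0.222, 0.975, 0.0, -0.001]
contact_force: [-0.4, 0.7, -1.2]
gripper_width: 18.7
grasp_force: 58.7
```

>>> arm_command:
  rows:
    - [[0,0,0.01],[0,0,0]]
    - [[0,0,0.02],[0,0,0]]
    - [[0,0,0.03],[0,0,0]]
    - [[0,0,0.03],[0,0,0]]
    - [[0,0,0.03],[0,0,0]]

```text
clock: 9.25
position: [623.1, -149.2, 141.8]
ee_rot: [-0.222, 0.975, -0.0, 0.0]
contact_force: [-0.7, -0.6, -0.3]
gripper_width: 18.8
grasp_force: 58.7
```

```bash
python3 - <<'E'
from ov import *
p=np.mean([arm.read_state()["position"] for _ in range(1)],0);s=arm.read_state();print(s["clock"],p,s["contact_force"])
for n in ["scene","side","wrist"]:
    im,d,c=grab(n);np.savez(f"{n}2.npz",im=im,d=d,E=c["extrinsics"])
ov("2",np.array([561.7,-11.]),np.array([-.4187,.9081]),p,"pics/o2.png")
E
```

```text
9.25 [ 623.09418894 -149.18593549  141.8207624 ] [-0.66978837 -0.56974711 -0.26314029]
```

View pics/o2.png

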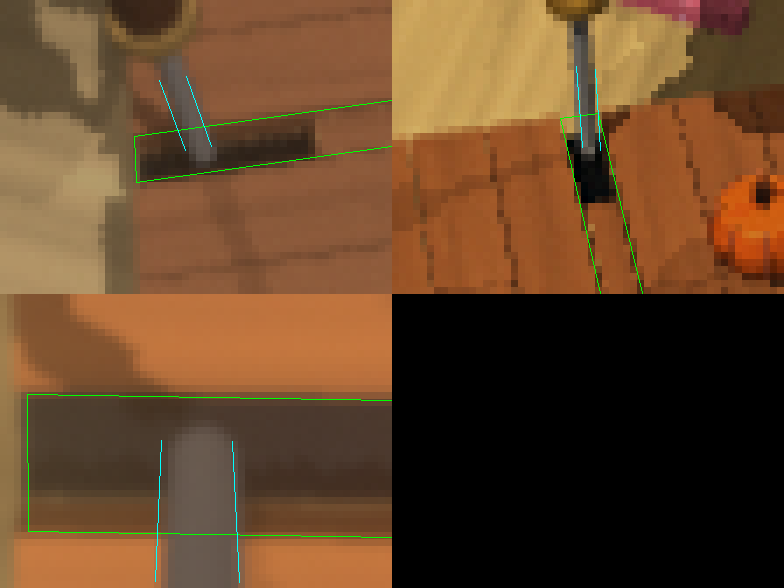

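The tip is centred over the dark slot in all three views (wrist tip at about (202,430) of its tile, inside the slot). Lowering further.

>>> arm_command:
  rows:
    - [[0,0,0.008],[0,0,0]]
    - [[0,0,0.016],[0,0,0]]
    - [[0,0,0.022],[0,0,0]]
    - [[0,0,0.022],[0,0,0]]

```text
clock: 9.8
position: [622.8, -149.2, 135.9]
ee_rot: [-0.222, 0.975, 0.0, -0.0]
contact_force: [0.4, 0.0, -1.2]
gripper_width: 18.7
grasp_force: 58.7
```

>>> arm_command:
  rows:
    - [[0,0,0.003],[0,0,0]]
    - [[0,0,0.006],[0,0,0]]
    - [[0,0,0.006],[0,0,0]]

```text
clock: 10.1
position: [623.0, -149.2, 134.7]
ee_rot: [-0.222, 0.975, 0.0, -0.0]
contact_force: [0.0, 0.4, -0.2]
gripper_width: 18.4
grasp_force: 58.7
```

>>> arm_command:
  rows:
    - [[0,0.008,0],[0,0,0]]
    - [[0,0.016,0],[0,0,0]]
    - [[0,0.024,0],[0,0,0]]
    - [[0,0.032,0],[0,0,0]]
    - [[-0.0006,0.04,0],[0,0,0]]

```text
clock: 10.6
position: [618.8, -139.9, 134.9]
ee_rot: [-0.222, 0.975, 0.0, 0.0]
contact_force: [1.0, -0.6, -0.8]
gripper_width: 18.9
grasp_force: 58.7
```

>>> arm_command:
  rows:
    - [[0,0.008,0],[0,0,0]]
    - [[0,0.016,0],[0,0,0]]
    - [[0,0.024,0],[0,0,0]]
    - [[0,0.032,0],[0,0,0]]
    - [[-0.0006,0.04,0],[0,0,0]]

```text
clock: 11.1
position: [614.6, -130.9, 134.8]
ee_rot: [-0.222, 0.975, -0.0, 0.0]
contact_force: [0.4, 0.5, -0.6]
gripper_width: 18.6
grasp_force: 58.7
```

>>> arm_command:
  rows:
    - [[0,0.008,0],[0,0,0]]
    - [[0,0.016,0],[0,0,0]]
    - [[0,0.024,0],[0,0,0]]
    - [[0,0.032,0],[0,0,0]]
    - [[-0.0006,0.04,0],[0,0,0]]

```text
clock: 11.6
position: [610.4, -121.8, 134.8]
ee_rot: [-0.222, 0.975, 0.0, 0.0]
contact_force: [0.2, -0.1, -1.1]
gripper_width: 18.8
grasp_force: 58.7
```

>>> arm_command:
  rows:
    - [[0,0.008,0],[0,0,0]]
    - [[0,0.016,0],[0,0,0]]
    - [[0,0.024,0],[0,0,0]]
    - [[0,0.032,0],[0,0,0]]
    - [[-0.0006,0.04,0],[0,0,0]]

```text
clock: 12.1
position: [606.2, -112.7, 134.8]
ee_rot: [-0.222, 0.975, -0.0, 0.0]
contact_force: [0.1, 0.2, -1.6]
gripper_width: 18.7
grasp_force: 58.7
```

```bash
python3 - <<'E'
from ov import *
s=arm.read_state();p=s["position"];print(s["clock"],p,s["contact_force"],s["wrist_torque"])
for n in ["scene","side","wrist"]:
    im,d,c=grab(n);np.savez(f"{n}3.npz",im=im,d=d,E=c["extrinsics"])
ov("3",np.array([561.7,-11.]),np.array([-.4187,.9081]),p,"pics/o3.png")
E
```

```text
12.1 [ 606.19629923 -112.72150744  134.83413575] [ 0.09664279  0.21288294 -1.60772178] [-0.02079902 -0.00900238 -0.01789046]
```

View pics/o3.png

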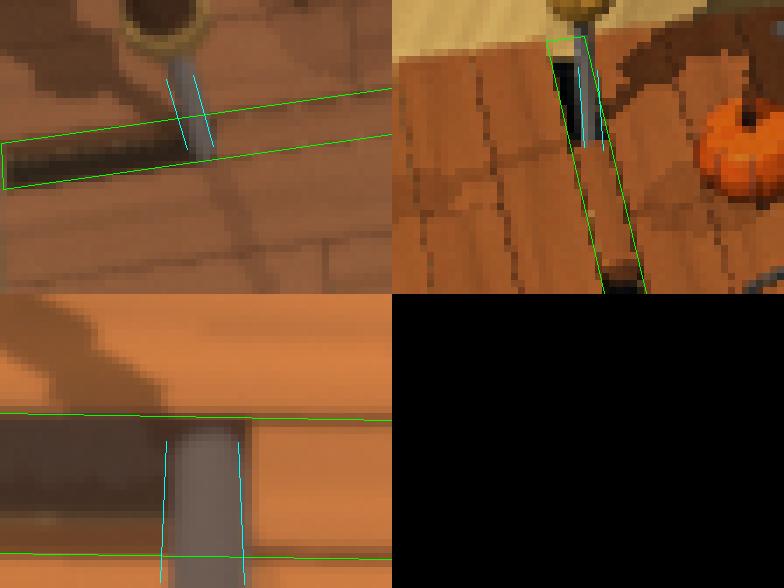

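The tip is centred in the slot and has reached strip a's near face (the wrist tile shows the face at column 248). Continuing the pass.

>>> arm_command:
  rows:
    - [[0,0.008,0],[0,0,0]]
    - [[0,0.016,0],[0,0,0]]
    - [[0,0.024,0],[0,0,0]]
    - [[0,0.032,0],[0,0,0]]
    - [[-0.0006,0.04,0],[0,0,0]]

```text
clock: 12.75
position: [602.0, -103.6, 134.8]
ee_rot: [-0.222, 0.975, 0.0, -0.0]
contact_force: [-0.4, 0.1, -0.1]
gripper_width: 18.6
grasp_force: 58.7
```

>>> arm_command:
  rows:
    - [[0,0.008,0],[0,0,0]]
    - [[0,0.016,0],[0,0,0]]
    - [[0,0.024,0],[0,0,0]]
    - [[0,0.032,0],[0,0,0]]
    - [[-0.0006,0.04,0],[0,0,0]]

```text
clock: 13.25
position: [597.8, -94.5, 134.8]
ee_rot: [-0.222, 0.975, 0.0, -0.0]
contact_force: [-0.0, -0.4, -0.6]
gripper_width: 18.9
grasp_force: 58.7
```

>>> arm_command:
  rows:
    - [[0,0.008,0],[0,0,0]]
    - [[0,0.016,0],[0,0,0]]
    - [[0,0.024,0],[0,0,0]]
    - [[0,0.032,0],[0,0,0]]
    - [[-0.0006,0.04,0],[0,0,0]]

```text
clock: 13.75
position: [593.6, -85.5, 134.8]
ee_rot: [-0.222, 0.975, 0.0, -0.0]
contact_force: [-0.1, 0.2, -0.8]
gripper_width: 18.7
grasp_force: 58.7
```

>>> arm_command:
  rows:
    - [[0,0.008,0],[0,0,0]]
    - [[0,0.016,0],[0,0,0]]
    - [[0,0.024,0],[0,0,0]]
    - [[0,0.032,0],[0,0,0]]
    - [[-0.0006,0.04,0],[0,0,0]]

```text
clock: 14.25
position: [589.4, -76.4, 134.8]
ee_rot: [-0.222, 0.975, 0.0, 0.0]
contact_force: [-0.7, 0.9, -1.0]
gripper_width: 19.0
grasp_force: 58.7
```

>>> arm_command:
  rows:
    - [[0,0.008,0],[0,0,0]]
    - [[0,0.016,0],[0,0,0]]
    - [[0,0.024,0],[0,0,0]]
    - [[0,0.032,0],[0,0,0]]
    - [[-0.0006,0.04,0],[0,0,0]]

```text
clock: 14.75
position: [585.2, -67.3, 134.8]
ee_rot: [-0.222, 0.975, 0.0, 0.0]
contact_force: [-0.1, 0.0, -1.2]
gripper_width: 18.5
grasp_force: 58.7
```

>>> arm_command:
  rows:
    - [[0,0.008,0],[0,0,0]]
    - [[0,0.016,0],[0,0,0]]
    - [[0,0.024,0],[0,0,0]]
    - [[0,0.032,0],[0,0,0]]
    - [[-0.0006,0.04,0],[0,0,0]]

```text
clock: 15.25
position: [581.0, -58.3, 134.8]
ee_rot: [-0.222, 0.975, 0.0, -0.0]
contact_force: [0.7, 0.2, -1.2]
gripper_width: 18.5
grasp_force: 58.7
```

>>> arm_command:
  rows:
    - [[0,0.008,0],[0,0,0]]
    - [[0,0.016,0],[0,0,0]]
    - [[0,0.024,0],[0,0,0]]
    - [[0,0.032,0],[0,0,0]]
    - [[-0.0006,0.04,0],[0,0,0]]

```text
clock: 15.75
position: [576.8, -49.2, 134.8]
ee_rot: [-0.222, 0.975, 0.0, -0.0]
contact_force: [0.3, 1.0, -1.5]
gripper_width: 19.0
grasp_force: 58.7
```

>>> arm_command:
  rows:
    - [[0,0.008,0],[0,0,0]]
    - [[0,0.016,0],[0,0,0]]
    - [[0,0.024,0],[0,0,0]]
    - [[0,0.032,0],[0,0,0]]
    - [[-0.0006,0.04,0],[0,0,0]]

```text
clock: 16.25
position: [572.6, -40.1, 134.8]
ee_rot: [-0.222, 0.975, 0.0, -0.0]
contact_force: [0.7, -0.6, -1.4]
gripper_width: 18.3
grasp_force: 58.7
```

>>> arm_command:
  rows:
    - [[0,0.008,0],[0,0,0]]
    - [[0,0.016,0],[0,0,0]]
    - [[0,0.024,0],[0,0,0]]
    - [[0,0.032,0],[0,0,0]]
    - [[-0.0006,0.04,0],[0,0,0]]

```text
clock: 16.75
position: [568.4, -31.0, 134.8]
ee_rot: [-0.222, 0.975, -0.0, -0.0]
contact_force: [0.4, -0.6, -1.0]
gripper_width: 18.7
grasp_force: 58.7
```

>>> arm_command:
  rows:
    - [[0,0.008,0],[0,0,0]]
    - [[0,0.016,0],[0,0,0]]
    - [[0,0.024,0],[0,0,0]]
    - [[0,0.032,0],[0,0,0]]
    - [[-0.0006,0.04,0],[0,0,0]]

```text
clock: 17.25
position: [564.2, -21.9, 134.8]
ee_rot: [-0.222, 0.975, 0.0, 0.0]
contact_force: [0.7, -0.1, -1.6]
gripper_width: 18.9
grasp_force: 58.7
```

```bash
python3 - <<'E'
from ov import *
s=arm.read_state();p=s["position"];print(s["clock"],p,s["contact_force"],s["wrist_torque"])
u=np.array([-.4187,.9081]);C=np.array([561.7,-11.]);print((p[:2]-C)@u)
im,d,c=grab("wrist")
x=np.array(proj(c,[*(C+110*u),30])).astype(int);print(x)
t=im[max(0,x[1]-60):x[1]+90,max(0,x[0]-190):x[0]+70]
cv2.imwrite("pics/w4.png",cv2.resize(t,None,fx=3,fy=3,interpolation=2))
E
```

```text
17.25 [564.24326726 -21.91321163 134.82027475] [ 0.72412621 -0.11629222 -1.61640369] [ 0.01802514 -0.04037545 -0.0116093 ]
-10.975153477998806
[442 210]
```

View pics/w4.png

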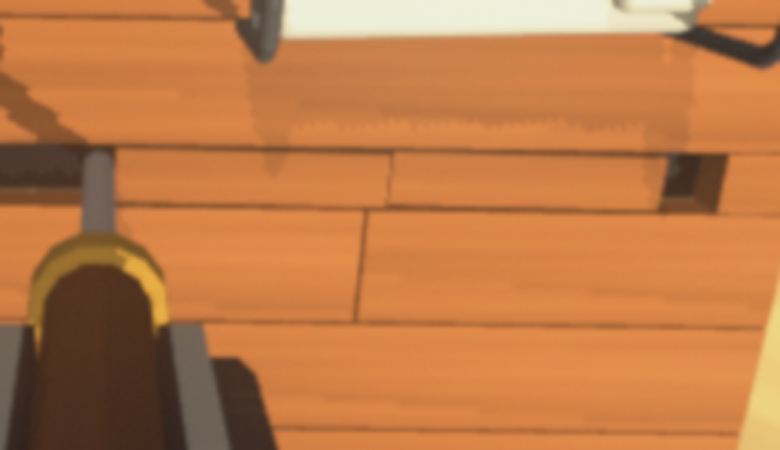

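The strips are butted together, and the gap to the end wall measures about 16 mm (columns 663–727 at 3.9 px/mm).

>>> arm_command:
  rows:
    - [[0,0.008,0],[0,0,0]]
    - [[0,0.016,0],[0,0,0]]
    - [[0,0.024,0],[0,0,0]]
    - [[0,0.032,0],[0,0,0]]
    - [[-0.0006,0.04,0],[0,0,0]]

```text
clock: 17.8
position: [560.0, -12.8, 134.8]
ee_rot: [-0.222, 0.975, -0.0, -0.0]
contact_force: [0.4, -0.2, -1.2]
gripper_width: 18.9
grasp_force: 58.7
```

>>> arm_command:
  rows:
    - [[0,0.007,0],[0,0,0]]
    - [[0,0.014,0],[0,0,0]]
    - [[0,0.018,0],[0,0,0]]

```text
clock: 18.1
position: [558.1, -8.8, 134.8]
ee_rot: [-0.222, 0.975, -0.0, 0.0]
contact_force: [0.2, -0.2, -1.2]
gripper_width: 18.6
grasp_force: 58.7
```

```bash
cat > gap.py <<'E'
from h import *
s=arm.read_state();p=s["position"];print(s["clock"],p,s["contact_force"],s["wrist_torque"])
u=np.array([-.4187,.9081]);C=np.array([561.7,-11.]);print((p[:2]-C)@u)
im,d,c=grab("wrist"); g=cv2.cvtColor(im,cv2.COLOR_BGR2GRAY)
n=np.array([.9081,.4187])
for o in (-4,0,4):
    print(o,[int(cv2.getRectSubPix(g,(1,1),tuple(float(v) for v in proj(c,[*(C+k*u+o*n),29.7])))[0,0]) for k in range(130,160)])
E
python3 gap.py
```

```text
18.1 [558.10667451  -8.77840406 134.8209848 ] [ 0.20533197 -0.22674388 -1.24816113] [-0.06635833 -0.009685   -0.06569449]
3.521956652915479
-4 [131, 131, 132, 130, 131, 131, 133, 138, 143, 143, 144, 144, 143, 143, 143, 144, 143, 135, 115, 136, 146, 147, 147, 148, 148, 148, 149, 148, 149, 149]
0 [136, 136, 136, 136, 136, 137, 137, 140, 146, 148, 148, 149, 149, 148, 149, 149, 149, 139, 118, 136, 148, 148, 149, 149, 149, 149, 149, 149, 149, 150]
4 [145, 139, 137, 137, 137, 138, 144, 148, 149, 149, 149, 149, 149, 149, 149, 149, 148, 139, 116, 133, 143, 145, 145, 145, 146, 146, 146, 146, 146, 147]
```

>>> arm_command:
  rows:
    - [[0,0.003,0],[0,0,0]]
    - [[0,0.005,0],[0,0,0]]

```text
clock: 18.35
position: [557.9, -8.1, 135.0]
ee_rot: [-0.222, 0.975, -0.0, 0.0]
contact_force: [0.2, -2.3, -0.8]
gripper_width: 18.9
grasp_force: 58.6
```

```bash
python3 gap.py
```

```text
18.35 [557.93193245  -8.05538256 134.99644386] [ 0.24508822 -2.26580281 -0.78305603] [-0.7299521  -0.34678037 -0.02343522]
4.251696976606949
-4 [131, 131, 131, 131, 130, 130, 133, 138, 142, 144, 143, 143, 144, 143, 144, 143, 143, 137, 119, 134, 146, 147, 147, 148, 148, 148, 148, 149, 149, 149]
0 [136, 136, 136, 135, 136, 136, 137, 141, 147, 148, 149, 149, 148, 149, 149, 149, 149, 143, 123, 135, 146, 149, 148, 149, 148, 149, 149, 149, 149, 149]
4 [145, 139, 137, 137, 137, 138, 144, 148, 149, 149, 148, 149, 149, 149, 149, 149, 149, 143, 123, 132, 143, 145, 145, 145, 145, 146, 145, 145, 146, 147]
```

The force and torque jumped, so the strips are home. Backing off, lifting and going back to the stand.

>>> arm_command:
  rows:
    - [[0,-0.004,0],[0,0,0]]
    - [[0,-0.01,0],[0,0,0]]
    - [[0,-0.012,-0.04],[0,0,0]]
    - [[0,-0.012,-0.12],[0,0,0]]
    - [[0,-0.012,-0.24],[0,0,0]]

```text
clock: 18.9
position: [557.9, -10.7, 194.5]
ee_rot: [-0.222, 0.975, 0.0, -0.002]
contact_force: [1.3, 0.1, -0.7]
gripper_width: 18.8
grasp_force: 58.6
```

>>> arm_command:
  rows:
    - [[0,0,-0.1],[0,0,0]]
    - [[0,0,-0.2],[0,0,0]]
    - [[0,0,-0.23],[0,0,0]]

```text
clock: 19.2
position: [560.4, -10.4, 256.2]
ee_rot: [-0.222, 0.975, -0.0, 0.003]
contact_force: [0.5, -0.3, -0.7]
gripper_width: 18.5
grasp_force: 58.7
```

>>> arm_command:
  rows:
    - [[-0.02,0.08,0],[0,0,0]]
    - [[-0.05,0.22,0],[0,0,0]]
    - [[-0.08,0.38,0],[0,0,0]]
    - [[-0.1,0.54,0],[0,0,0]]
    - [[-0.13,0.7,0],[0,0,0]]

```text
clock: 19.7
position: [511.2, 162.4, 251.7]
ee_rot: [-0.222, 0.975, 0.0, -0.001]
contact_force: [1.3, -0.6, -0.6]
gripper_width: 18.8
grasp_force: 58.7
```

>>> arm_command:
  rows:
    - [[-0.03,0.16,0],[0,0,0]]
    - [[-0.06,0.32,0],[0,0,0]]
    - [[-0.09,0.48,0],[0,0,0]]
    - [[-0.12,0.64,0],[0,0,0]]
    - [[-0.14,0.72,0],[0,0,0]]

```text
clock: 20.2
position: [464.7, 341.2, 251.5]
ee_rot: [-0.223, 0.975, -0.0, -0.001]
contact_force: [-0.2, 0.4, -1.1]
gripper_width: 18.4
grasp_force: 58.7
```

>>> arm_command:
  rows:
    - [[0,0,0],[0,0,0]]
    - [[0,0,0],[0,0,0]]
    - [[0,0,0],[0,0,0]]

```text
clock: 20.5
position: [466.2, 337.6, 252.1]
ee_rot: [-0.221, 0.975, -0.0, -0.0]
contact_force: [0.7, -0.0, -1.5]
gripper_width: 18.7
grasp_force: 58.7
```

```bash
python3 - <<'E'
from h import *
s=arm.read_state();p=s["position"];print(s["clock"],p,s["ee_rot"],s["contact_force"])
d=np.array([461.9,347.6])-p[:2];print("tool x,y frac",-(.9014*d[0]+.433*d[1])/250,(-.433*d[0]+.9014*d[1])/250)
im,_,c=grab("scene");a=cv2.resize(im[220:300,160:360],(800,320),interpolation=2)
im,_,c=grab("wrist");b=cv2.resize(im[100:310,100:500],(533,280))
b=np.hstack([b,np.zeros((280,267,3),np.uint8)]);cv2.imwrite("pics/f.png",np.vstack([a,b]))
E
```

```text
20.5 [466.18036138 337.60224096 252.07551795] [-2.21467433e-01  9.75167654e-01 -2.67815688e-04 -3.88546623e-04] [ 0.69005093 -0.04793916 -1.49224289]
tool x,y frac -0.0018828476744475946 0.04346150589641313
```

View pics/f.png

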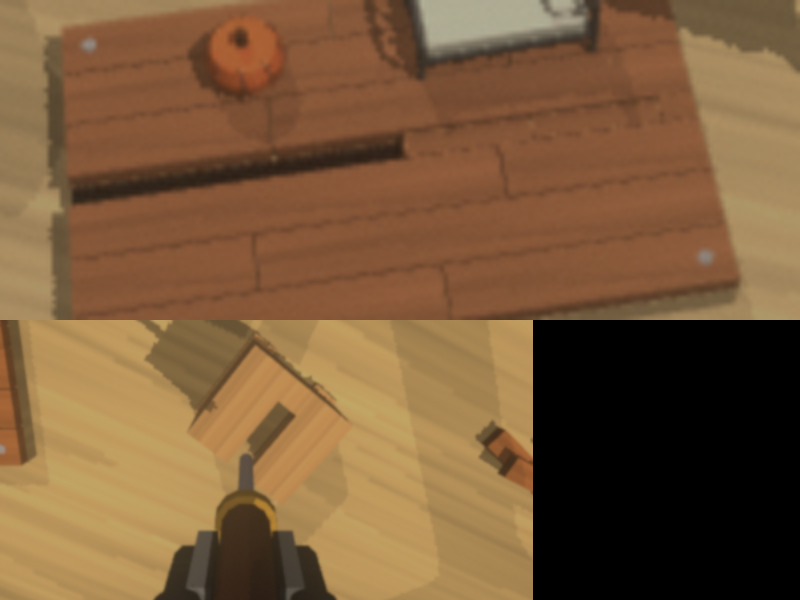

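The strips are butted home at the closed end, and the pumpkin and bed haven't moved. Aligning over the stand slot.

>>> arm_command:
  rows:
    - [[-0.002,0.02,0],[0,0,0]]
    - [[-0.002,0.043,0],[0,0,0]]
    - [[-0.002,0.043,0],[0,0,0]]
    - [[-0.002,0.043,0.06],[0,0,0]]
    - [[-0.002,0.043,0.1],[0,0,0]]

```text
clock: 21.1
position: [461.6, 348.6, 226.6]
ee_rot: [-0.222, 0.975, -0.0, -0.0]
contact_force: [-0.7, -0.8, -1.6]
gripper_width: 18.8
grasp_force: 58.8
```

>>> arm_command:
  rows:
    - [[0,0,0],[0,0,0]]
    - [[0,0,0],[0,0,0]]
    - [[0,0,0],[0,0,0]]

```text
clock: 21.4
position: [462.2, 348.9, 227.9]
ee_rot: [-0.222, 0.975, 0.0, 0.001]
contact_force: [0.4, 0.4, 0.1]
gripper_width: 18.8
grasp_force: 58.8
```

```bash
python3 - <<'E'
from h import *
s=arm.read_state();p=s["position"];print(s["clock"],p,s["contact_force"])
d=np.array([461.9,347.6])-p[:2];print("tool x,y mm",-(.9014*d[0]+.433*d[1]),(-.433*d[0]+.9014*d[1]))
im,_,c=grab("wrist");q=np.array(proj(c,p-[0,0,114.4])).astype(int);print(q)
a=cv2.resize(im[q[1]-50:q[1]+50,q[0]-50:q[0]+50],(500,500),interpolation=2);cv2.imwrite("pics/g.png",a)
E
```

```text
21.4 [462.17543534 348.89146123 227.93185907] [0.36421791 0.41400982 0.10025124]
tool x,y mm 0.807480127971241 -1.0448596492106481
[283 201]
```

View pics/g.png

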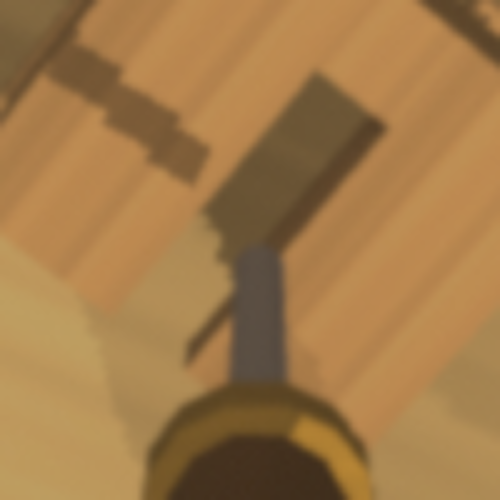

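The tip is over the slot's open half, which matches the recorded pose within 1.3 mm. Correcting and lowering.

>>> arm_command:
  rows:
    - [[0.003,-0.004,0],[0,0,0]]
    - [[0.003,-0.004,0.03],[0,0,0]]
    - [[0.003,-0.004,0.07],[0,0,0]]
    - [[0.003,-0.004,0.11],[0,0,0]]
    - [[0.003,-0.004,0.15],[0,0,0]]

```text
clock: 21.95
position: [461.3, 347.1, 188.4]
ee_rot: [-0.222, 0.975, -0.0, -0.001]
contact_force: [0.0, -0.1, -1.1]
gripper_width: 18.4
grasp_force: 58.8
```

>>> arm_command:
  rows:
    - [[0,0,0.04],[0,0,0]]
    - [[0,0,0.08],[0,0,0]]
    - [[0,0,0.12],[0,0,0]]
    - [[0,0,0.16],[0,0,0]]
    - [[0,0,0.2],[0,0,0]]

```text
clock: 22.45
position: [461.6, 347.4, 139.0]
ee_rot: [-0.222, 0.975, 0.0, 0.0]
contact_force: [0.2, -0.2, -0.9]
gripper_width: 18.2
grasp_force: 58.8
```

>>> arm_command:
  rows:
    - [[0,0,0.02],[0,0,0]]
    - [[0,0,0.03],[0,0,0]]
    - [[0,0,0.04],[0,0,0]]
    - [[0,0,0.04],[0,0,0]]
    - [[0,0,0.04],[0,0,0]]

```text
clock: 22.95
position: [461.8, 347.6, 130.2]
ee_rot: [-0.222, 0.975, 0.0, 0.0]
contact_force: [-0.3, 0.8, -1.6]
gripper_width: 18.4
grasp_force: 58.8
```

>>> arm_command:
  rows:
    - [[0,0,0.008],[0,0,0]]
    - [[0,0,0.014],[0,0,0]]
    - [[0,0,0.02],[0,0,0]]
    - [[0,0,0.02],[0,0,0]]

```text
clock: 23.35
position: [461.5, 347.3, 124.5]
ee_rot: [-0.222, 0.975, -0.0, -0.0]
contact_force: [0.6, -0.7, -0.2]
gripper_width: 18.6
grasp_force: 58.8
```

>>> arm_command:
  rows:
    - [[0,0,0.002],[0,0,0]]
    - [[0,0,0.003],[0,0,0]]
    - [[0,0,0.003],[0,0,0]]

```text
clock: 23.65
position: [461.7, 347.4, 124.4]
ee_rot: [-0.222, 0.975, 0.0, 0.0]
contact_force: [-0.4, 0.3, 1.0]
gripper_width: 18.3
grasp_force: 58.8
```

>>> arm_command:
  rows:
    - [[0,0,0],[0,0,0]]
    - [[0,0,0],[0,0,0]]
    - [[0,0,0],[0,0,0]]
    - [[0,0,0],[0,0,0]]
    - [[0,0,0],[0,0,0]]
  grip: 1

```text
clock: 24.15
position: [461.7, 347.4, 124.0]
ee_rot: [-0.222, 0.975, 0.0, 0.0]
contact_force: [-0.9, -0.5, 0.3]
gripper_width: 85.4
grasp_force: 0.0
```

>>> arm_command:
  rows:
    - [[0,0,0],[0,0,0]]
    - [[0,0,0],[0,0,0]]
    - [[0,0,-0.05],[0,0,0]]
    - [[0,0,-0.15],[0,0,0]]
    - [[0,0,-0.3],[0,0,0]]

```text
clock: 24.65
position: [460.8, 346.5, 198.8]
ee_rot: [-0.222, 0.975, -0.001, -0.002]
contact_force: [-0.1, 0.0, -0.8]
gripper_width: 85.6
grasp_force: 0.0
```

>>> arm_command:
  rows:
    - [[0,0,-0.15],[0,0,0]]
    - [[0,0,-0.3],[0,0,0]]
    - [[0,0,-0.4],[0,0,0]]
    - [[0,0,-0.4],[0,0,0]]
    - [[0,0,-0.4],[0,0,0]]

```text
clock: 25.15
position: [461.5, 347.4, 300.1]
ee_rot: [-0.222, 0.975, 0.001, 0.001]
contact_force: [0.3, -0.0, -1.0]
gripper_width: 85.4
grasp_force: 0.0
```

```bash
python3 - <<'E'
from h import *
s=arm.read_state();print(s["clock"],s["position"],s["gripper_width"])
im,d,c=grab("side");np.savez("side0.npz",im=im,d=d);cv2.imwrite("pics/end.png",cv2.resize(im[150:410,190:450],(600,600)))
im,d,c=grab("scene");np.savez("scene0.npz",im=im,d=d)
E
python3 fit.py | grep -E "handle|bystander|dark"
```

```text
25.15 [461.45941062 347.38835879 300.12048356] 85.41457961753271
 handle 105 [470.1 347.3 114.6] [16.7 19.6] 62
 handle 125 [470.6 347.6 135. ] [13.3 18.8] 69
 handle 145 [470.4 347.7 155.2] [13.5 19.1] 67
 handle 165 [467.  348.2 174.3] [18.2 18.9] 100
 bystander [479.1  30.7  61.1] [440. -28.  34.] [520.  83.  93.]
 bystander [542.8 -95.7  57.4] [ 514. -127.   34.] [560. -76.  75.]
 handle 105 [460.4 355.  114.7] [19.1 12.2] 52
 handle 125 [460.1 355.4 134.5] [17.8 12.1] 55
 handle 145 [460.4 355.5 154.4] [19.   9.8] 58
 handle 165 [461.9 351.4 173.9] [18.2 17.6] 102
 bystander [472.8  33.2  61.1] [440. -37.  34.] [511.  84.  91.]
```

View pics/end.png

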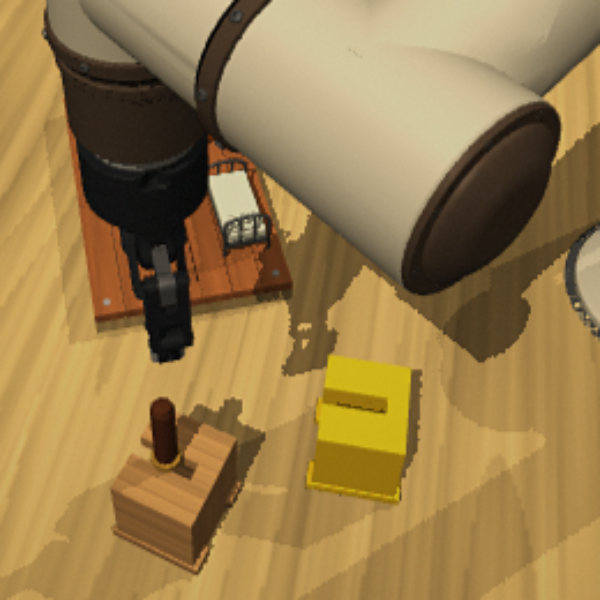

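The stylus stands upright in its stand at (163,435), at the pose it started from. The bystanders haven't moved and the gripper is clear.

```bash
python3 -c "
from bench import arm
print(arm.job_done())"
```

```text
the job is handed in; nothing more can be done
None
```

The job is handed in: both filler strips are butted against the closed end of the slot, the stylus is back upright in its stand, the bed and pumpkin have not moved, and the arm finished clear of everything at about 25 s.

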